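# Put the dried plates from the drainer into the graded plate rack

### The job

The washing-up is dry: move the four plates from the wire drainer into the bamboo plate rack, graded by size, one to each slot, so that the largest stands in the slot at the rack's wide end and the smallest in the one at its narrow end. Set each plate down gently on the rails, on edge between its dowels, and do not knock or push away the glass, tin and mug.

Things in the scene. Friction and masses are not known exactly. Their poses are not given: they have to be found in the camera images.
- plate_smallest: smallest of four white stoneware plates, 114 mm across, 11 mm thick over its low upright rim, pinched across its top edge. Starts on edge in a drainer slot, its middle 66 mm and top edge 123 mm above the worktop. Origin: middle of the plate. Its y axis is the plate's axis, through its faces (it may roll about it)
- plate_small: second smallest of four white stoneware plates, 130 mm across, 11 mm thick over its low upright rim, pinched across its top edge. Starts on edge in a drainer slot, its middle 77 mm and top edge 142 mm above the worktop. Origin: middle of the plate. Its y axis is the plate's axis, through its faces (it may roll about it)
- plate_large: second largest of four white stoneware plates, 146 mm across, 11 mm thick over its low upright rim, pinched across its top edge. Starts on edge in a drainer slot, its middle 88 mm and top edge 161 mm above the worktop. Origin: middle of the plate. Its y axis is the plate's axis, through its faces (it may roll about it)
- plate_largest: largest of four white stoneware plates, 162 mm across, 11 mm thick over its low upright rim, pinched across its top edge. Starts on edge in a drainer slot, its middle 97 mm and top edge 178 mm above the worktop. Origin: middle of the plate. Its y axis is the plate's axis, through its faces (it may roll about it). Wall cabinets hang over x > 0.61 m, 0.55 m above the worktop
- drainer: fixed steel wire drainer, 170 x 250 mm, rim 52 mm high. Origin: middle of its foot; y along the row of slots at y = -93, -31, 31, 93 mm (any plate in any slot, its axis along y, may lean a little); yaw within 0.2 rad. A slot is two wire hoops 97 mm wide, 93 mm high. The next size stands 20 mm higher: a gripper at a small plate may hit a taller neighbour, so best take the largest first
- plate_rack: fixed empty bamboo rack, 250 mm long, dowels 98 mm high. Origin: middle of its foot; y along the row to the wide end; yaw within 0.2 rad. Slots at y = -93 (narrowest), -31, 31, 93 mm (widest) between dowels 20 mm apart below, 32 mm at the tops. Rails diverge: plates of 114, 130, 146, 162 mm seat at x = 0 with their middle at z = 75, 79, 83, 86 mm, axis along y; others sit too deep or high
- glass: clear tumbler, 81 mm wide, 92 mm high, behind the racks; a bystander. Origin: middle of its foot
- tin: food tin, 75 mm wide, 58 mm high, behind the racks; a bystander. Origin: middle of its foot
- mug: black mug, 82 mm wide, 104 mm high, in front of the sink; a bystander. Origin: under it

How it is judged:
At the end, for the whole second after the job is handed in: All four plates at rest on edge in the rack, smallest in the narrowest slot to largest in the widest: each middle within 18 mm of its slot along the row, 12 mm of the rack's middle line and 8 mm of its seated height, its axis within 0.3 rad of the row (x of plate_smallest in the frame of plate_rack between -0.012 and 0.012 m and y of plate_smallest in the frame of plate_rack between -0.111 and -0.075 m and z of plate_smallest in the frame of plate_rack between 0.0675 and 0.0835 m and angle between the y axis of each of plate_smallest, plate_small, plate_large, plate_largest and the y axis of plate_rack, either way round below 0.3 rad and linear speed of each of plate_smallest, plate_small, plate_large, plate_largest below 0.02 m/s and angular speed of each of plate_smallest, plate_small, plate_large, plate_largest below 0.2 rad/s and x of plate_small in the frame of plate_rack between -0.012 and 0.012 m and y of plate_small in the frame of plate_rack between -0.049 and -0.013 m and z of plate_small in the frame of plate_rack between 0.0714 and 0.0874 m and x of plate_large in the frame of plate_rack between -0.012 and 0.012 m and y of plate_large in the frame of plate_rack between 0.013 and 0.049 m and z of plate_large in the frame of plate_rack between 0.075 and 0.091 m and x of plate_largest in the frame of plate_rack between -0.012 and 0.012 m and y of plate_largest in the frame of plate_rack between 0.075 and 0.111 m and z of plate_largest in the frame of plate_rack between 0.0784 and 0.0944 m); the robot touches nothing.
It fails at once if the glass is pushed away or knocked over (distance of glass from where it was at the start of the episode above 0.03 m).
It fails at once if the tin is pushed away or knocked over (distance of tin from where it was at the start of the episode above 0.03 m).
It fails at once if the mug is pushed away or knocked over (distance of mug from where it was at the start of the episode above 0.03 m).
It fails at once if a plate is let fall by more than about 1 cm ((linear speed of plate_smallest above 0.45 m/s and contact force between plate_smallest and the fingers below 0.1 N) or (linear speed of plate_small above 0.45 m/s and contact force between plate_small and the fingers below 0.1 N) or (linear speed of plate_large above 0.45 m/s and contact force between plate_large and the fingers below 0.1 N) or (linear speed of plate_largest above 0.45 m/s and contact force between plate_largest and the fingers below 0.1 N)).
It fails at once if a plate is rammed into the rack (contact force between any of plate_smallest, plate_small, plate_large, plate_largest and plate_rack above 40 N).
It also fails if it takes over 109 s, if anything falls off the work surface, if the arm or the gripper's body presses on something with over 40 N, if the wrist force passes 120 N, or if a joint passes its speed limit or range.

### The arm

A 6-joint arm with a two-finger parallel gripper is mounted at the origin on a cart in front of the work surface, level with it; the furniture and walls round the work are solid. World frame = base frame: x ahead of the robot, y to its left, z up, the work surface at z = 0. Lengths are in m, angles in rad, forces in N, time in s.
With the tool pointing down it reaches from about 0.4 to 0.825 m from the base axis. Payload 7 kg.
Tool frame: the origin (TCP) lies at the very end of the fingers, on their centre line; the grasp point (between the pads) lies 19 mm behind it (arm.grip_point_offset is the distance from the TCP to the grasp point, in m); z points along the fingers, y is the line along which they close (so a half turn about z gives the same grasp; the last joint's range is limited). The gripper opens to 88 mm and grips with 3 to 60 N. Pads are 19 mm wide; open, the fingers measure 130 mm over their backs; the gripper's body (78 mm by 193 mm) begins 47 mm behind the grasp point.
Start: joints at [1.392, 0.359, 0.012, 0, -1.224, -0.288], TCP at [0.304, 0.603, 0.227] pointing down, gripper open.
Joint ranges: [-3.07, 3.07], [-1.43, 2.12], [-1.02, 1.25], [-3.03, 1.67], [-3.05, -0], [-3.03, 3.03]. Speed limits (rad/s): [2.39, 2.39, 3.01, 3.14, 3.14, 3.14].

### API

Orientations are given as [roll, pitch, yaw] about the fixed x, y, z axes, in that order (R = Rz(yaw) Ry(pitch) Rx(roll)).
In Python, from station import arm, cams gives the robot as it stands.
- The arm moves only by the shell command python3 -m handwheel 'ROWS' [FORCE]. ROWS is JSON, a list that holds one entry, the list of rows, each a list of 7 numbers: the shift along the tool's x, y, z normalised to -1 to 1, where 1 is 0.08 m, then the turn, a rotation vector about the tool's x, y, z normalised to -1 to 1, where 1 is 0.5 rad, then the closure in counts, from 0 (fully open) to 255 (shut). In form: [[[x, y, z, wx, wy, wz, hand], ...]]. A call has 1 to 5 rows; each row is the pose to reach, as a shift and turn from the pose commanded when the call began, along the tool's axes at that moment; what a row does not reach only later rows make up. A row lasts 1/8 s, in which the tool goes at most 62.5 mm and 10.7 degrees, less where a joint would pass 70% of its speed; a pose out of reach is approached as far as the arm can. A call with a number of a shift or a turn outside -1 to 1 is refused whole. A call with a gripper value outside its range is refused whole. The fingers move at their own pace and stop on an object; FORCE is the grip in N (left out, the last holds). Time passes only in rows, so rows that repeat a pose let the fingers close. It gives the time, the measured TCP pose, the force, the opening and the grip force at its end, in the units of the state.
- arm.get_state(): the state, without advancing time (a new reading comes with each control period).
- cams.grab_frame(name): name is "scene" or "top"; returns the picture (480x640x3 uint8, blue, green, red); there is no depth.
- cams.camera_info(name): a dict with "camera_matrix" (3x3 intrinsics, pixels), "R" (3x3) and "t" (3): a world point X has camera coordinates R X + t. Camera axes: x right, y down, z forward; pixel columns grow to the right and rows downward; lengths in m; the calibration is good to about 2 mm. A picture is of the moment at which its call begins. camera_info takes no time and is no camera call.
- arm.job_done(): hands the job in; it is judged then, once.
The state is a dict: "t": time; "q": joint angles; "qd": joint speeds; "joint_efforts": joint torques, N m; "eef_pos": TCP position; "ee_rot": TCP orientation; "force": force on the tool from outside, world axes, zero at the start; "moment": the same for the moment, N m; "width": finger opening in m; "gripper_force": force on a finger pad.
Only numpy, scipy, OpenCV 4.12 (cv2) and the standard library are available. Lean on these libraries where they do the work, as an engineer would, in place of code of your own. Each camera call takes 0.05 s, during which the arm holds its last target. There are 200 camera calls.

## Working session

There is one attempt and no reset: what is moved stays moved. The work goes in short steps, Python scripts to look and compute and a shell command to move; the robot and the scene stay as the last step left them, time stands still between calls to the robot, and variables do not carry over. Pictures are saved under pics/ and viewed, at most 14 in all, crops included, and the job is handed in when it is done.

```bash
ls; mkdir -p pics
python3 - <<'E'
from station import arm,cams
import cv2
print(arm.get_state())
for n in("scene","top"):
    cv2.imwrite(f"pics/{n}0.png",cams.grab_frame(n)); print(cams.camera_info(n))
E
```

```text
pics
{'t': 0.0, 'q': array([ 1.39210898e+00,  3.59379498e-01,  1.11233780e-02, -3.64912145e-04,
       -1.22410095e+00, -2.88093795e-01]), 'qd': array([ 0.00040995,  0.00025266, -0.00064306, -0.00111427, -0.00072772,
       -0.00085367]), 'joint_efforts': array([-1.87743390e-03, -5.82716596e+01,  2.93065274e+01,  6.99745461e+00,
        6.86368949e-03, -1.67727899e-04]), 'eef_pos': array([0.30356774, 0.60237013, 0.22565288]), 'ee_rot': array([ 3.13999876e+00, -1.14582299e-04, -4.66905313e-01]), 'force': array([-0.11642761, -0.99979558,  0.19167162]), 'moment': array([0.01035124, 0.04336934, 0.04542799]), 'gripper_force': 0.0, 'width': 0.08749818655070885}
{'camera_matrix': array([[535.20043929,   0.        , 308.5917713 ],
       [  0.        , 535.20043929, 240.35455839],
       [  0.        ,   0.        ,   1.        ]]), 'R': array([[ 0.78242314, -0.62274115,  0.00273534],
       [-0.44166933, -0.55800709, -0.70253561],
       [ 0.43902418,  0.548472  , -0.71164333]]), 't': array([-0.37301924,  0.33295807,  1.03858633])}
{'camera_matrix': array([[567.02124102,   0.        , 326.66916163],
       [  0.        , 567.02124102, 240.77669596],
       [  0.        ,   0.        ,   1.        ]]), 'R': array([[-0.01647324, -0.99976545, -0.01405958],
       [-0.98326963,  0.01874947, -0.18118856],
       [ 0.18140967,  0.01083959, -0.98334787]]), 't': array([0.06675785, 0.56936653, 1.54966135])}
```

View pics/scene0.png

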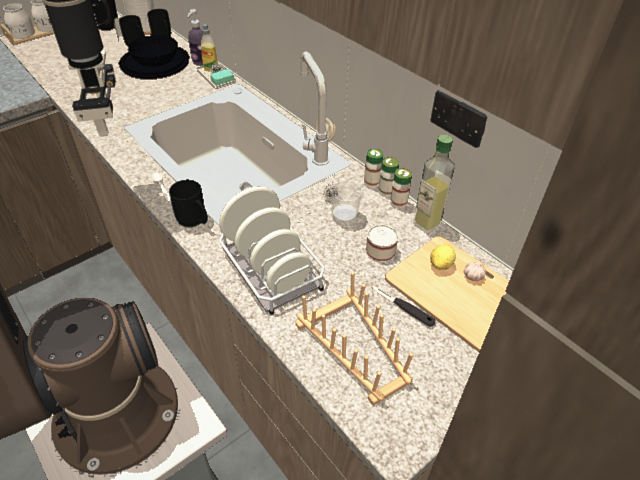

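View pics/top0.png

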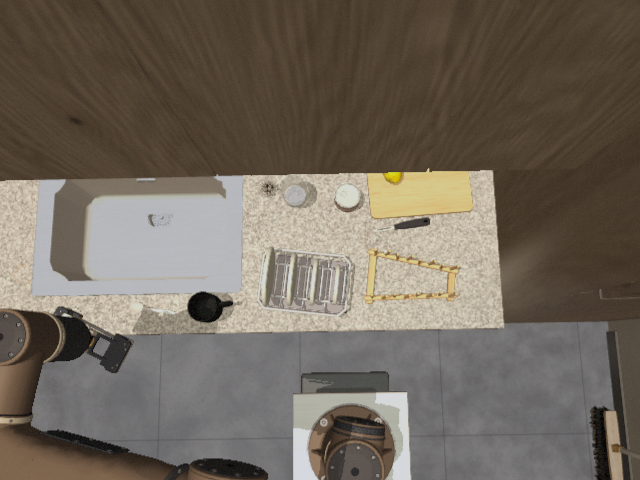

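The scene shows plates falling in size from (250,215) to (290,275), and the rack at (355,345). In the top view the drainer is at (307,283) and the rack at (410,277), wide end left (world +y). I need closer crops.

Run:
```python
import cv2
t=cv2.imread("pics/top0.png"); s=cv2.imread("pics/scene0.png")
cv2.imwrite("pics/t1.png",cv2.resize(t[235:325,250:470],None,fx=3.6,fy=3.6,interpolation=cv2.INTER_CUBIC))
cv2.imwrite("pics/s1.png",cv2.resize(s[170:410,205:425],None,fx=2.5,fy=2.5,interpolation=cv2.INTER_CUBIC))
```

```text
(no output)
```

View pics/t1.png

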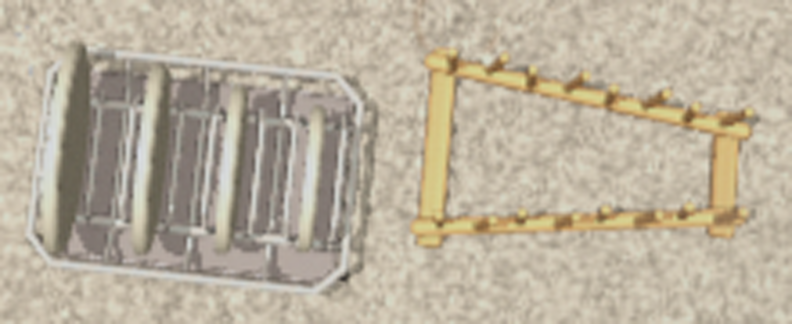

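View pics/s1.png

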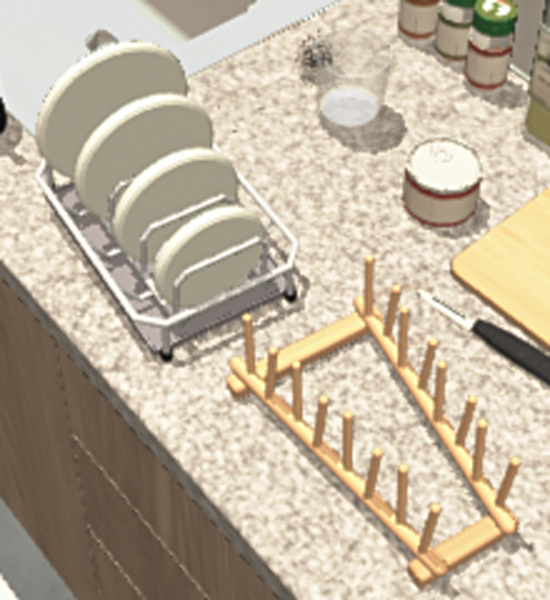

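Top crop: the drainer slots tilt slightly, plates at crop columns ~65, 150, 233 and 315; rack end bars near columns 440 and 725. The scene crop clearly shows the 16 dowel tops, e.g. front row (248,318)…(434,507) and back row (368,260)…(514,462), plus the plate discs.

```bash
cat > h.py <<'E'
import numpy as np
from station import arm,cams
def ray(n,px,z):
    c=cams.camera_info(n); K,R,t=c["camera_matrix"],c["R"],c["t"]
    px=np.atleast_2d(np.array(px,float)); z=np.broadcast_to(z,len(px))
    d=np.c_[px,np.ones(len(px))]@np.linalg.inv(K).T@R
    o=-R.T@t
    return o+d*((z-o[2])/d[:,2])[:,None]
def tri(ps,pt):
    A=[];b=[]
    for n,p in (("scene",ps),("top",pt)):
        c=cams.camera_info(n);P=c["camera_matrix"]@np.c_[c["R"],c["t"]]
        for i in (0,1): A.append(P[i]-p[i]*P[2])
    A=np.array(A); return np.linalg.lstsq(A[:,:3],-A[:,3],rcond=None)[0]
E
python3 - <<'E'
from h import *
import cv2
np.set_printoptions(precision=4,suppress=True)
S=lambda p:np.array(p)/2.5+[205,170]
T=lambda p:np.array(p)/3.6+[250,235]
for n in("scene","top"):
    c=cams.camera_info(n);print(n,-c["R"].T@c["t"])
f=S([(248,318),(272,350),(296,363),(322,400),(347,413),(375,452),(402,468),(434,507)])
b=S([(368,260),(394,290),(403,310),(431,343),(441,365),(471,400),(481,425),(514,462)])
F=ray("scene",f,.098);B=ray("scene",b,.098)
print(F[:,:2],B[:,:2],"mean",(F.mean(0)+B.mean(0))/2)
m=((F+B)/2)[:,:2]; d=m[0]-m[-1]; print("mid",m,"yaw",np.arctan2(-d[0],d[1]))
# rack end bars, front ends
print("bars tri",tri(S((238,388)),T((428,243))),tri(S((418,575)),T((720,234))))
for z in(0.01,.02): 
  print(z,ray("top",T([(443,60),(431,240),(729,130),(720,235)]),z)[:,:2])
# drainer rim corners z=.052
r=ray("top",T([(52,68),(30,238),(322,290),(348,262),(360,105),(335,75),(75,50),(50,265)]),.052)[:,:2];print("rim",r,cv2.minAreaRect(r.astype(np.float32)))
# plates: strip endpoints at middle height and strip middle at top height
E=[((76,42),(54,252)),((158,65),(143,252)),((237,85),(222,250)),((317,107),(304,248))]
for (a,c),zc,r in zip(E,(.097,.088,.077,.066),(.081,.073,.065,.057)):
    p=ray("top",T([a,c]),zc)[:,:2]; q=ray("top",T((np.array(a)+c)/2),zc+r)[0,:2]
    d=p[0]-p[1]; print("plate len",np.linalg.norm(d),"mid",p.mean(0),"yaw",np.arctan2(d[1],d[0]),"top",q)
# plate topmost points in scene
print(ray("scene",S([(138,41),(170,96),(197,150),(228,207)]),[.178,.161,.142,.123]))
E
```

```text
scene [-0.017  -0.6161  0.974 ]
top [0.2798 0.0393 1.628 ]
[[ 0.4127 -0.0654]
 [ 0.4075 -0.1036]
 [ 0.4145 -0.1259]
 [ 0.4076 -0.1664]
 [ 0.4149 -0.1879]
 [ 0.4082 -0.2281]
 [ 0.4148 -0.2513]
 [ 0.4106 -0.2906]] [[ 0.5337 -0.0797]
 [ 0.5285 -0.1186]
 [ 0.5197 -0.1393]
 [ 0.5141 -0.179 ]
 [ 0.505  -0.2002]
 [ 0.4998 -0.2395]
 [ 0.4893 -0.2611]
 [ 0.4851 -0.3004]] mean [ 0.4604 -0.1836  0.098 ]
mid [[ 0.4732 -0.0726]
 [ 0.468  -0.1111]
 [ 0.4671 -0.1326]
 [ 0.4608 -0.1727]
 [ 0.46   -0.194 ]
 [ 0.454  -0.2338]
 [ 0.452  -0.2562]
 [ 0.4478 -0.2955]] yaw -0.11322654825737243
bars tri [ 0.4004 -0.0616  0.0048] [ 0.4022 -0.2917  0.0062]
0.01 [[ 0.5438 -0.0763]
 [ 0.4    -0.0624]
 [ 0.4831 -0.3018]
 [ 0.3999 -0.2901]]
0.02 [[ 0.5421 -0.0756]
 [ 0.3993 -0.0617]
 [ 0.4818 -0.2997]
 [ 0.3992 -0.288 ]]
rim [[ 0.5363  0.2326]
 [ 0.4038  0.2492]
 [ 0.3602  0.0249]
 [ 0.3812  0.0045]
 [ 0.5026 -0.0077]
 [ 0.5266  0.0113]
 [ 0.5503  0.2146]
 [ 0.3828  0.2337]] ((0.45440956950187683, 0.11962510645389557), (0.24570849537849426, 0.16850599646568298), 83.36908721923828)
plate len 0.1600220228241399 mid [0.4691 0.217 ] yaw -0.10188310273309538 top [0.4584 0.2077]
plate len 0.14277275741950746 mid [0.4601 0.1531] yaw -0.08516651411390314 top [0.451  0.1478]
plate len 0.1267713974317075 mid [0.4533 0.0937] yaw -0.10276816968897497 top [0.4456 0.0914]
plate len 0.10892628671737206 mid [0.4456 0.032 ] yaw -0.11120802943930484 top [0.4392 0.0323]
[[0.4955 0.2047 0.178 ]
 [0.4847 0.1402 0.161 ]
 [0.4731 0.0847 0.142 ]
 [0.463  0.0267 0.123 ]]
```

```bash
cat >> h.py <<'E'
def go(x,y,z,yaw):
    s=arm.get_state(); p=s["eef_pos"]; from scipy.spatial.transform import Rotation as Q
    R=Q.from_euler("xyz",s["ee_rot"]); d=R.inv().apply(np.array([x,y,z])-p)
    w=(R.inv()*Q.from_euler("xyz",[np.pi,0,yaw])).as_rotvec()
    print("t %.2f"%s["t"],"pos",p.round(4),"rot",s["ee_rot"].round(3),"F",s["force"].round(1),"w",round(s["width"],4),"g",round(s["gripper_force"],1),"| units",(d/.08).round(3),(w/.5).round(3))
E
python3 -m handwheel '[[[0.27,0.23,0,0,0,0,110],[0.53,0.46,0,0,0,0,110],[0.8,0.695,0,0,0,0,110]]]'
for i in 1; do :; done
python3 -m handwheel '[[[0.27,0.23,0,0,0,0,110],[0.53,0.46,0,0,0,0,110],[0.8,0.695,0,0,0,0,110]]]'
python3 -m handwheel '[[[0.27,0.23,0,0,0,0,110],[0.53,0.46,0,0,0,0,110],[0.8,0.695,0,0,0,0,110]]]'
python3 -m handwheel '[[[0.27,0.23,0,0,0,0,110],[0.53,0.46,0,0,0,0,110],[0.8,0.695,0,0,0,0,110]]]'
python3 -m handwheel '[[[0.27,0.23,0,0,0,-0.24,110],[0.53,0.46,0,0,0,-0.48,110],[0.8,0.695,0,0,0,-0.704,110],[0.8,0.695,0,0,0,-0.704,110],[0.8,0.695,0,0,0,-0.704,110]]]'
python3 -c "
from h import *
go(.466,.209,.151,-.115)"
```

```text
t: 0.48
eef_pos: [0.336, 0.5233, 0.226]
ee_rot: [3.141, -0.0, -0.467]
force: [0.6, -0.1, 0.4]
width: 0.063
gripper_force: 0.0
t: 0.85
eef_pos: [0.3686, 0.4443, 0.2265]
ee_rot: [3.142, -0.0, -0.467]
force: [-0.1, -0.7, 0.3]
width: 0.0499
gripper_force: 0.0
t: 1.23
eef_pos: [0.4008, 0.3657, 0.2266]
ee_rot: [-3.141, -0.0, -0.467]
force: [0.9, 0.4, -0.5]
width: 0.0499
gripper_force: 0.0
t: 1.6
eef_pos: [0.4328, 0.2872, 0.2267]
ee_rot: [-3.141, -0.0, -0.467]
force: [0.3, 0.8, 0.4]
width: 0.0498
gripper_force: 0.0
t: 2.22
eef_pos: [0.4646, 0.21, 0.2266]
ee_rot: [-3.141, -0.0, -0.117]
force: [0.6, -0.3, 0.1]
width: 0.0499
gripper_force: 0.0
t 2.23 pos [0.4646 0.21   0.2266] rot [-3.141 -0.    -0.117] F [ 0.6 -0.3  0.1] w 0.0499 g 0.0 | units [0.019 0.011 0.945] [-0.    -0.    -0.004]
```

```bash
python3 -m handwheel '[[[0,0,0.16,0,0,0,110],[0,0,0.32,0,0,0,110],[0,0,0.48,0,0,0,110],[0,0,0.5,0,0,0,110],[0,0,0.5,0,0,0,110]]]'
python3 - <<'E'
from h import *
import cv2
s=cams.grab_frame("scene");t=cams.grab_frame("top")
a=cv2.resize(s[140:340,180:340],None,fx=2.5,fy=2.5);b=cv2.resize(t[220:340,250:370],(400,400))
b=cv2.copyMakeBorder(b,0,100,0,0,0)
cv2.imwrite("pics/a1.png",np.hstack([a,b[:500]]))
E
```

```text
t: 2.85
eef_pos: [0.4645, 0.2106, 0.1865]
ee_rot: [3.141, 0.0, -0.115]
force: [0.6, -0.1, 0.4]
width: 0.0497
gripper_force: 0.0
```

View pics/a1.png

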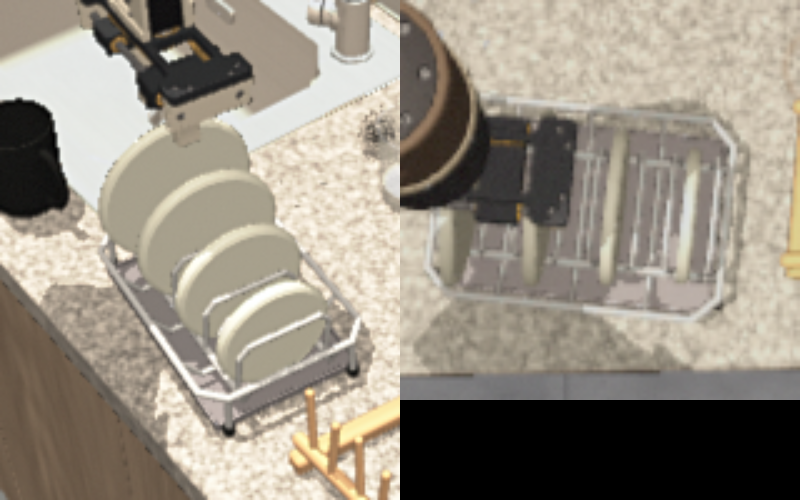

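The fingers straddle the largest plate, with the near finger at crop (187,130) just on its near side. Now descend and grip.

```bash
python3 -m handwheel '[[[0,0,0.12,0,0,0,110],[0,0,0.24,0,0,0,110],[0,0,0.35,0,0,0,110],[0,0,0.44,0,0,0,110],[0,0,0.44,0,0,0,110]]]' 
python3 -m handwheel '[[[0,0,0,0,0,0,190],[0,0,0,0,0,0,205],[0,0,0,0,0,0,220],[0,0,0,0,0,0,240],[0,0,0,0,0,0,255]]]' 20
python3 -m handwheel '[[[0,0,0,0,0,0,255],[0,0,0,0,0,0,255],[0,0,0,0,0,0,255]]]' 25
```

```text
t: 3.58
eef_pos: [0.4641, 0.2102, 0.1506]
ee_rot: [3.141, 0.001, -0.115]
force: [0.4, 0.3, -0.3]
width: 0.0498
gripper_force: 0.0
t: 4.2
eef_pos: [0.4644, 0.2104, 0.1515]
ee_rot: [3.142, -0.0, -0.115]
force: [-1.3, -0.5, 1.4]
width: 0.0107
gripper_force: 20.0
t: 4.58
eef_pos: [0.4645, 0.2105, 0.1515]
ee_rot: [-3.142, -0.0, -0.115]
force: [-1.5, -0.3, 2.4]
width: 0.0111
gripper_force: 25.0
```

```bash
python3 -m handwheel '[[[0,0,-0.12,0,0,0,255],[0,0,-0.3,0,0,0,255],[0,0,-0.55,0,0,0,255],[0,0,-0.8,0,0,0,255],[0,0,-1,0,0,0,255]]]'
python3 -m handwheel '[[[0,0,-0.3,0,0,0,255],[0,0,-0.6,0,0,0,255],[0,0,-0.85,0,0,0,255],[0,0,-1,0,0,0,255],[0,0,-1,0,0,0,255]]]'
python3 -m handwheel '[[[0,0.25,0,0,0,0,255],[0,0.5,0,0,0,0,255],[0,0.75,0,0,0,0,255],[0,1,0,0,0,0,255]]]'
python3 -m handwheel '[[[0,0.25,0,0,0,0,255],[0,0.5,0,0,0,0,255],[0,0.75,0,0,0,0,255],[0,1,0,0,0,0,255]]]'
python3 -m handwheel '[[[0,0.25,0,0,0,0,255],[0,0.5,0,0,0,0,255],[0,0.75,0,0,0,0,255],[0,1,0,0,0,0,255],[0,1,0,0,0,0,255]]]'
python3 - <<'E'
from h import *
import cv2
go(.4697,-.0906,.25,-.115)
s=cams.grab_frame("scene");t=cams.grab_frame("top")
cv2.imwrite("pics/a2.png",s); cv2.imwrite("pics/a2t.png",t)
a=cv2.resize(s[140:390,220:420],(480,600));b=cv2.resize(t[220:340,300:420],(320,320))
b=cv2.copyMakeBorder(b,0,280,0,0,0)
cv2.imwrite("pics/a3.png",np.hstack([a,b]))
E
```

```text
t: 5.2
eef_pos: [0.4646, 0.2106, 0.233]
ee_rot: [-3.141, -0.001, -0.115]
force: [-0.1, 0.2, -3.5]
width: 0.0108
gripper_force: 25.0
t: 5.82
eef_pos: [0.4646, 0.2107, 0.3121]
ee_rot: [-3.14, -0.001, -0.115]
force: [-0.5, -0.3, -2.2]
width: 0.0107
gripper_force: 25.0
t: 6.32
eef_pos: [0.455, 0.1293, 0.3113]
ee_rot: [3.142, -0.0, -0.115]
force: [0.3, -0.6, -1.9]
width: 0.0108
gripper_force: 25.0
t: 6.82
eef_pos: [0.4459, 0.0502, 0.3114]
ee_rot: [-3.142, -0.0, -0.115]
force: [0.1, 0.1, -2.4]
width: 0.0108
gripper_force: 25.0
t: 7.45
eef_pos: [0.4366, -0.0293, 0.3114]
ee_rot: [3.142, -0.0, -0.117]
force: [-0.0, 0.6, -2.8]
width: 0.0107
gripper_force: 25.0
t 7.45 pos [ 0.4366 -0.0293  0.3114] rot [ 3.142 -0.    -0.117] F [-0.   0.6 -2.8] w 0.0107 g 25.0 | units [0.5   0.713 0.768] [ 0.    -0.    -0.003]
```

View pics/a3.png

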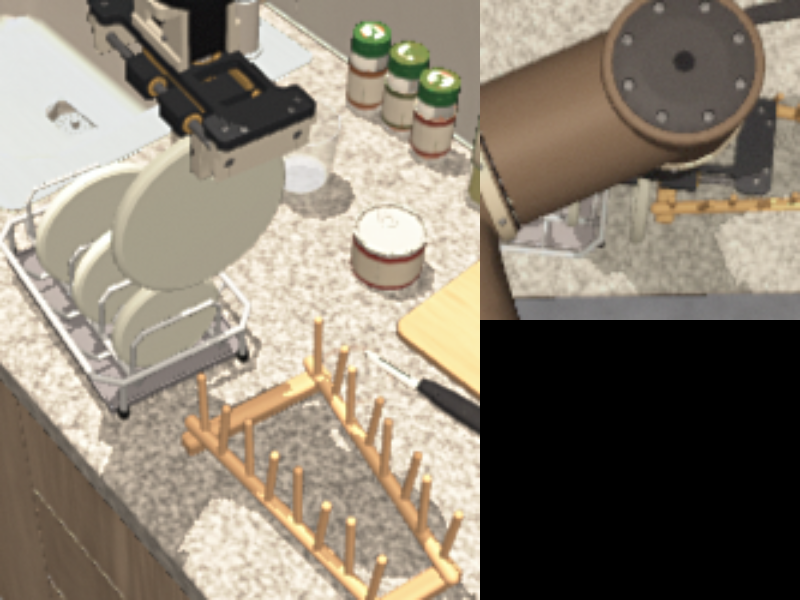

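The plate hangs roughly vertically below the gripper: its disc spans crop (113–285, 140–292), about scene pixel (303,231). Now check its offset from the tool.

Run:
```python
from h import *
import cv2
s=cv2.imread("pics/a2.png"); hsv=cv2.cvtColor(s,cv2.COLOR_BGR2HSV)
c=cams.camera_info("scene")
def proj(X): 
    q=(np.array(X)@c["R"].T+c["t"])@c["camera_matrix"].T; return q[:,:2]/q[:,2:]
ps=-.115; ex=np.array([np.cos(ps),np.sin(ps),0]); C=np.array([.4366,-.0293,.2574]); n=np.array([np.sin(ps),-np.cos(ps),0])
a=np.linspace(0,2*np.pi,9)[:-1]
X=C+n*.0055+.081*(np.cos(a)[:,None]*ex+np.sin(a)[:,None]*[0,0,1])
print(((proj(X)-[220,140])*2.4).round(0).tolist(), ((proj([C])-[220,140])*2.4).round(0))
```

```text
[[284.0, 178.0], [263.0, 135.0], [200.0, 138.0], [135.0, 188.0], [112.0, 253.0], [141.0, 291.0], [201.0, 283.0], [258.0, 238.0]] [[197. 211.]]
```

Predicted and seen outlines agree within about 2 px, so the plate is centred on the tool and upright.

```bash
python3 -m handwheel '[[[0.12,0.18,0,0,0,0,255],[0.25,0.36,0,0,0,0,255],[0.38,0.54,0,0,0,0,255],[0.5,0.71,0,0,0,0,255],[0.5,0.71,0,0,0,0,255]]]'
python3 -m handwheel '[[[0,0,0.2,0,0,0,255],[0,0,0.4,0,0,0,255],[0,0,0.6,0,0,0,255],[0,0,0.8,0,0,0,255],[0,0,0.9,0,0,0,255]]]'
python3 - <<'E'
from h import *
import cv2
go(.4697,-.0906,.14,-.115)
s=cams.grab_frame("scene");t=cams.grab_frame("top")
a=cv2.resize(s[190:390,270:430],(480,600));b=cv2.resize(t[220:340,340:460],(320,320))
b=cv2.copyMakeBorder(b,0,280,0,0,0)
cv2.imwrite("pics/a4.png",np.hstack([a,b]))
E
```

```text
t: 8.18
eef_pos: [0.4706, -0.0894, 0.311]
ee_rot: [3.141, 0.001, -0.116]
force: [0.7, 0.0, -2.5]
width: 0.0106
gripper_force: 25.0
t: 8.8
eef_pos: [0.4696, -0.0889, 0.2379]
ee_rot: [3.141, 0.002, -0.115]
force: [-0.2, -0.1, -2.3]
width: 0.0108
gripper_force: 25.0
t 8.80 pos [ 0.4696 -0.0889  0.2379] rot [ 3.141e+00  2.000e-03 -1.150e-01] F [-0.2 -0.1 -2.3] w 0.0108 g 25.0 | units [0.005 0.021 1.224] [0.001 0.003 0.001]
```

View pics/a4.png

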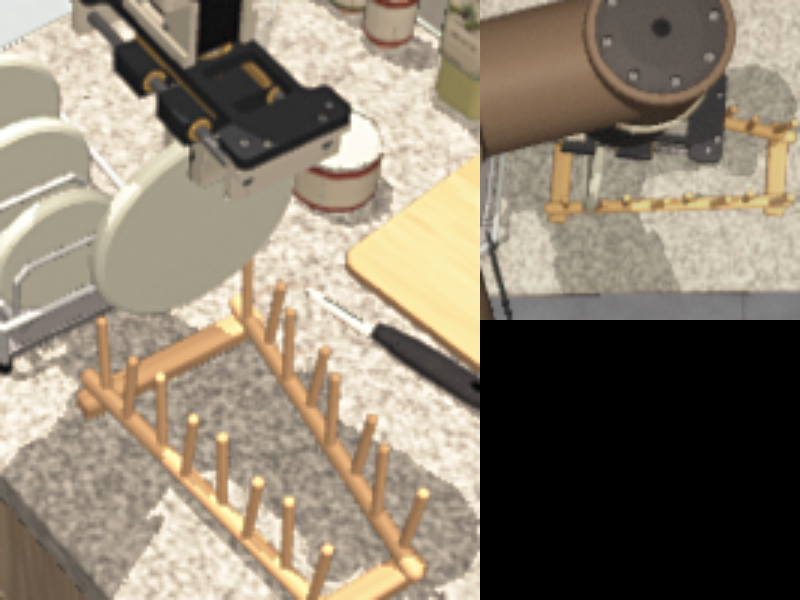

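The plate hangs above the rack's wide-end slot, with its left edge over the first dowel pair (crop (100,330)–(130,360)). Lower it slowly.

```bash
python3 -m handwheel '[[[0,0.02,0.2,0,0,0,255],[0,0.02,0.4,0,0,0,255],[0,0.02,0.6,0,0,0,255],[0,0.02,0.8,0,0,0,255],[0,0.02,0.95,0,0,0,255]]]'
python3 -m handwheel '[[[0,0,0.04,0,0,0,255],[0,0,0.08,0,0,0,255],[0,0,0.12,0,0,0,255],[0,0,0.16,0,0,0,255],[0,0,0.2,0,0,0,255]]]'
python3 -m handwheel '[[[0,0,0.02,0,0,0,255],[0,0,0.04,0,0,0,255],[0,0,0.05,0,0,0,255],[0,0,0.05,0,0,0,255]]]'
```

```text
t: 9.52
eef_pos: [0.4698, -0.0906, 0.1623]
ee_rot: [3.142, 0.0, -0.115]
force: [-0.0, 0.6, -2.3]
width: 0.0112
gripper_force: 25.0
t: 10.15
eef_pos: [0.4701, -0.0905, 0.1473]
ee_rot: [-3.141, -0.0, -0.115]
force: [-0.7, -0.3, -3.1]
width: 0.0109
gripper_force: 25.0
t: 10.65
eef_pos: [0.47, -0.0905, 0.1433]
ee_rot: [3.142, 0.0, -0.115]
force: [-0.6, -1.0, -2.3]
width: 0.0109
gripper_force: 25.0
```

```bash
python3 -m handwheel '[[[0,0,0.01,0,0,0,255],[0,0,0.02,0,0,0,255],[0,0,0.03,0,0,0,255],[0,0,0.03,0,0,0,255]]]'
python3 -m handwheel '[[[0,0,0.01,0,0,0,255],[0,0,0.02,0,0,0,255],[0,0,0.02,0,0,0,255]]]'
```

```text
t: 11.15
eef_pos: [0.4702, -0.0906, 0.1418]
ee_rot: [3.141, -0.001, -0.114]
force: [-4.3, 0.6, 6.8]
width: 0.0107
gripper_force: 25.0
t: 11.52
eef_pos: [0.4702, -0.0908, 0.1415]
ee_rot: [3.141, -0.001, -0.114]
force: [-10.1, 2.9, 19.7]
width: 0.0108
gripper_force: 25.0
```

```bash
python3 -m handwheel '[[[-0.02,0,-0.01,0,0,0,255],[-0.03,0,-0.01,0,0,0,255],[-0.03,0,-0.01,0,0,0,255]]]' 
python3 -m handwheel '[[[0,0,0.0,0,0,0,255],[0,0,0,0,0,0,255],[0,0,0,0,0,0,255]]]' 5
python3 -m handwheel '[[[0,0,0,0,0,0,190],[0,0,0,0,0,0,150],[0,0,0,0,0,0,120],[0,0,0,0,0,0,120],[0,0,0,0,0,0,120]]]'
```

```text
t: 11.9
eef_pos: [0.4688, -0.0903, 0.1409]
ee_rot: [-3.142, -0.002, -0.114]
force: [1.4, -0.5, 6.0]
width: 0.0103
gripper_force: 25.0
t: 12.28
eef_pos: [0.4688, -0.0902, 0.1408]
ee_rot: [-3.141, -0.002, -0.114]
force: [1.2, 0.4, 6.1]
width: 0.011
gripper_force: 5.0
t: 12.9
eef_pos: [0.4675, -0.0903, 0.1401]
ee_rot: [3.142, 0.0, -0.115]
force: [0.6, -0.9, -0.4]
width: 0.046
gripper_force: 0.0
```

```bash
python3 -m handwheel '[[[0,0,-0.15,0,0,0,120],[0,0,-0.4,0,0,0,120],[0,0,-0.7,0,0,0,120],[0,0,-0.95,0,0,0,120]]]' 
python3 -m handwheel '[[[-0.05,-0.33,0,0,0,0,120],[-0.1,-0.66,0,0,0,0,120],[-0.15,-0.98,0,0,0,0,120]]]' 
python3 -m handwheel '[[[-0.05,-0.33,0,0,0,0,120],[-0.1,-0.66,0,0,0,0,120],[-0.15,-0.98,0,0,0,0,120]]]' 
python3 -m handwheel '[[[-0.05,-0.33,0,0,0,0,110],[-0.1,-0.66,0,0,0,0,110],[-0.15,-0.97,0,0,0,0,110],[-0.15,-0.97,0,0,0,0,110]]]'
python3 - <<'E'
from h import *
import cv2
go(.458,.1475,.134,-.115)
s=cams.grab_frame("scene");t=cams.grab_frame("top")
a=cv2.resize(s[150:400,210:410],(480,600));b=cv2.resize(t[220:340,270:390],(320,320))
b=cv2.copyMakeBorder(b,0,280,0,0,0)
cv2.imwrite("pics/a5.png",np.hstack([a,b]))
E
```

```text
t: 13.4
eef_pos: [0.4679, -0.0903, 0.218]
ee_rot: [-3.141, -0.001, -0.115]
force: [0.9, -0.1, -0.5]
width: 0.0465
gripper_force: 0.0
t: 13.78
eef_pos: [0.4648, -0.0103, 0.2173]
ee_rot: [-3.141, -0.001, -0.115]
force: [0.3, 0.4, -0.7]
width: 0.0462
gripper_force: 0.0
t: 14.15
eef_pos: [0.4618, 0.0692, 0.2172]
ee_rot: [-3.141, -0.001, -0.115]
force: [-0.1, 0.0, -0.5]
width: 0.0464
gripper_force: 0.0
t: 14.65
eef_pos: [0.4589, 0.148, 0.217]
ee_rot: [-3.141, -0.001, -0.113]
force: [0.1, -0.3, -0.1]
width: 0.0494
gripper_force: 0.0
t 14.65 pos [0.4589 0.148  0.217 ] rot [-3.141e+00 -1.000e-03 -1.130e-01] F [ 0.1 -0.3 -0.1] w 0.0494 g 0.0 | units [-0.011  0.008  1.037] [-0.001 -0.001  0.004]
```

View pics/a5.png

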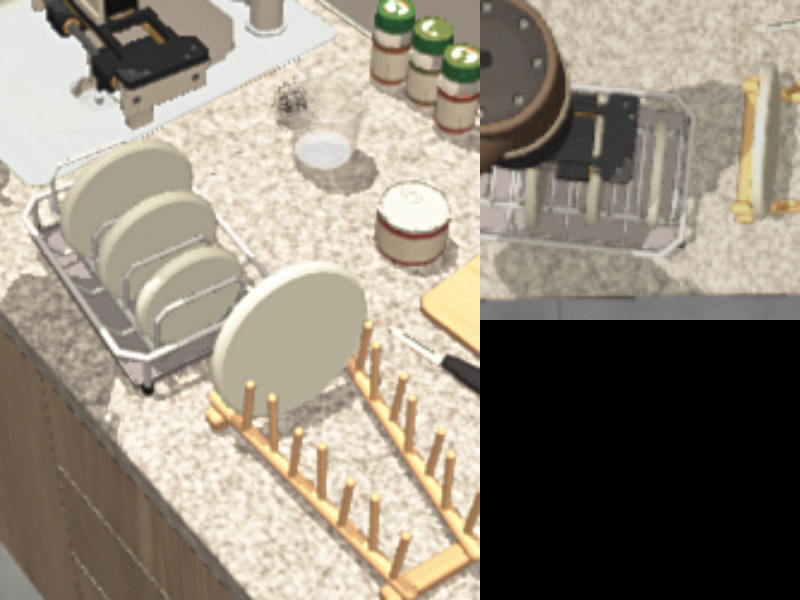

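The largest plate stands in the wide-end slot: 7 of 8 front dowels are visible, the first one hidden behind the plate. The gripper is over the second plate.

```bash
python3 -m handwheel '[[[0,0,0.25,0,0,0,110],[0,0,0.5,0,0,0,110],[0,0,0.72,0,0,0,110],[0,0,0.9,0,0,0,110],[0,0,1,0,0,0,110]]]' 
python3 -m handwheel '[[[0,0,0.03,0,0,0,190],[0,0,0.03,0,0,0,205],[0,0,0.03,0,0,0,220],[0,0,0.03,0,0,0,240],[0,0,0.03,0,0,0,255]]]' 20
python3 -m handwheel '[[[0,0,0,0,0,0,255],[0,0,0,0,0,0,255],[0,0,0,0,0,0,255]]]' 25
python3 -c "
from h import *
go(.458,.147,.134,-.115)"
```

```text
t: 15.38
eef_pos: [0.4586, 0.1461, 0.1356]
ee_rot: [3.141, 0.0, -0.115]
force: [0.7, 0.0, 0.1]
width: 0.05
gripper_force: 0.0
t: 16.0
eef_pos: [0.4589, 0.1471, 0.134]
ee_rot: [-3.141, -0.001, -0.115]
force: [-0.2, 1.3, 1.1]
width: 0.0109
gripper_force: 20.0
t: 16.38
eef_pos: [0.4589, 0.147, 0.134]
ee_rot: [-3.141, -0.0, -0.115]
force: [-1.4, 2.5, 2.7]
width: 0.0109
gripper_force: 25.0
t 16.38 pos [0.4589 0.147  0.134 ] rot [-3.141 -0.    -0.115] F [-1.4  2.5  2.7] w 0.0109 g 25.0 | units [-0.011  0.002  0.   ] [-0.001 -0.001  0.001]
```

```bash
python3 -m handwheel '[[[0,0,-0.12,0,0,0,255],[0,0,-0.3,0,0,0,255],[0,0,-0.55,0,0,0,255],[0,0,-0.8,0,0,0,255],[0,0,-1,0,0,0,255]]]'
python3 -m handwheel '[[[0,0,-0.3,0,0,0,255],[0,0,-0.6,0,0,0,255],[0,0,-0.9,0,0,0,255],[0,0,-1,0,0,0,255]]]'
python3 -m handwheel '[[[0.04,0.23,-0.1,0,0,0,255],[0.07,0.46,-0.2,0,0,0,255],[0.1,0.7,-0.25,0,0,0,255],[0.116,0.928,-0.25,0,0,0,255]]]'
python3 -m handwheel '[[[0.03,0.23,0,0,0,0,255],[0.06,0.46,0,0,0,0,255],[0.09,0.7,0,0,0,0,255],[0.116,0.928,0,0,0,0,255],[0.116,0.928,0,0,0,0,255]]]'
python3 - <<'E'
from h import *
import cv2
go(.4616,-.1522,.129,-.115)
s=cams.grab_frame("scene"); c=cams.camera_info("scene")
p=arm.get_state()["eef_pos"]; ps=-.115
ex=np.array([np.cos(ps),np.sin(ps),0]);n=np.array([np.sin(ps),-np.cos(ps),0]);a=np.linspace(0,2*np.pi,25)
X=p-[0,0,.046]+n*.0055+.073*(np.cos(a)[:,None]*ex+np.sin(a)[:,None]*[0,0,1])
q=(X@c["R"].T+c["t"])@c["camera_matrix"].T;q=q[:,:2]/q[:,2:]
for u in q: cv2.circle(s,tuple(int(v) for v in u.round()),0,(0,0,255),-1)
cv2.imwrite("pics/a6.png",cv2.resize(s[90:290,240:400],(480,600)))
E
```

```text
t: 17.0
eef_pos: [0.4585, 0.1462, 0.2153]
ee_rot: [3.141, -0.0, -0.115]
force: [-0.4, 0.2, -2.5]
width: 0.0105
gripper_force: 25.0
t: 17.5
eef_pos: [0.4589, 0.1465, 0.2957]
ee_rot: [-3.14, -0.002, -0.115]
force: [-0.2, 0.5, -1.8]
width: 0.0107
gripper_force: 25.0
t: 18.0
eef_pos: [0.4593, 0.0703, 0.3138]
ee_rot: [-3.142, -0.0, -0.115]
force: [-0.6, -0.0, -2.4]
width: 0.0111
gripper_force: 25.0
t: 18.62
eef_pos: [0.4597, -0.0045, 0.3134]
ee_rot: [3.141, 0.001, -0.117]
force: [0.4, -0.1, -2.8]
width: 0.0111
gripper_force: 25.0
t 18.62 pos [ 0.4597 -0.0045  0.3134] rot [ 3.141e+00  1.000e-03 -1.170e-01] F [ 0.4 -0.1 -2.8] w 0.0111 g 25.0 | units [0.241 1.83  2.305] [ 0.001  0.001 -0.004]
```

View pics/a6.png

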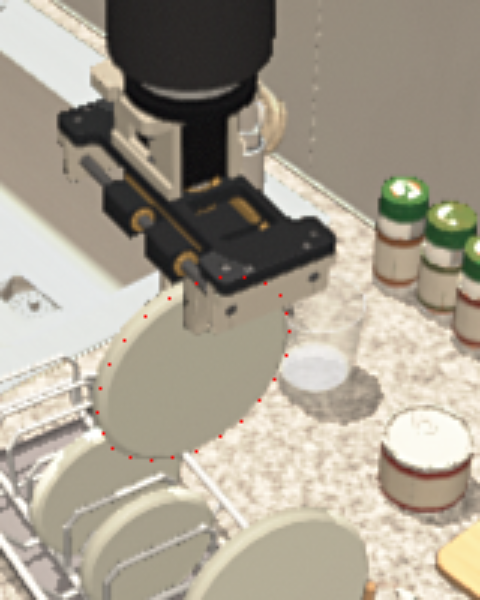

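The predicted outline (red dots) lies right on the held plate, so it is upright and centred. Carry on over slot 3 and lower.

```bash
python3 -m handwheel '[[[0.03,0.23,0,0,0,0,255],[0.06,0.46,0,0,0,0,255],[0.09,0.7,0,0,0,0,255],[0.12,0.915,0,0,0,0,255]]]'
python3 -m handwheel '[[[0.03,0.23,0,0,0,0,255],[0.06,0.46,0,0,0,0,255],[0.09,0.7,0,0,0,0,255],[0.12,0.915,0,0,0,0,255],[0.12,0.915,0,0,0,0,255]]]'
python3 -m handwheel '[[[0,0,0.25,0,0,0,255],[0,0,0.5,0,0,0,255],[0,0,0.75,0,0,0,255],[0,0,1,0,0,0,255],[0,0,1,0,0,0,255]]]'
python3 -c "
from h import *
go(.4616,-.1522,.129,-.115)"
```

```text
t: 19.18
eef_pos: [0.4612, -0.0771, 0.3135]
ee_rot: [-3.142, 0.0, -0.115]
force: [0.5, 0.5, -2.2]
width: 0.011
gripper_force: 25.0
t: 19.8
eef_pos: [0.4623, -0.151, 0.3134]
ee_rot: [3.142, 0.001, -0.116]
force: [-0.4, 1.0, -2.9]
width: 0.0109
gripper_force: 25.0
t: 20.42
eef_pos: [0.4614, -0.1499, 0.2324]
ee_rot: [3.141, 0.003, -0.114]
force: [-0.3, -0.2, -1.9]
width: 0.0111
gripper_force: 25.0
t 20.43 pos [ 0.4614 -0.1499  0.2324] rot [ 3.141e+00  3.000e-03 -1.140e-01] F [-0.3 -0.2 -1.9] w 0.0111 g 25.0 | units [0.009 0.028 1.293] [0.    0.006 0.001]
```

```bash
python3 -m handwheel '[[[0,0.02,0.2,0,0,0,255],[0,0.02,0.4,0,0,0,255],[0,0.02,0.6,0,0,0,255],[0,0.02,0.8,0,0,0,255],[0,0.02,0.95,0,0,0,255]]]'
python3 -m handwheel '[[[0,0,0.06,0,0,0,255],[0,0,0.12,0,0,0,255],[0,0,0.18,0,0,0,255],[0,0,0.22,0,0,0,255],[0,0,0.25,0,0,0,255]]]'
python3 -m handwheel '[[[0,0,0.02,0,0,0,255],[0,0,0.03,0,0,0,255],[0,0,0.04,0,0,0,255],[0,0,0.04,0,0,0,255]]]'
```

```text
t: 21.05
eef_pos: [0.4622, -0.1521, 0.1571]
ee_rot: [-3.142, -0.0, -0.115]
force: [0.1, 0.3, -3.1]
width: 0.0109
gripper_force: 25.0
t: 21.68
eef_pos: [0.4623, -0.1522, 0.1377]
ee_rot: [3.142, -0.0, -0.115]
force: [-0.5, -0.0, -2.1]
width: 0.011
gripper_force: 25.0
t: 22.18
eef_pos: [0.4623, -0.1521, 0.1346]
ee_rot: [-3.142, -0.0, -0.115]
force: [-0.5, -0.1, -2.4]
width: 0.011
gripper_force: 25.0
```

```bash
python3 -m handwheel '[[[0,0,0.015,0,0,0,255],[0,0,0.03,0,0,0,255],[0,0,0.03,0,0,0,255]]]'
python3 -m handwheel '[[[0,0,0.01,0,0,0,255],[0,0,0.02,0,0,0,255],[0,0,0.02,0,0,0,255]]]'
```

```text
t: 22.55
eef_pos: [0.4621, -0.1521, 0.132]
ee_rot: [3.142, 0.0, -0.115]
force: [-0.3, 0.1, -2.8]
width: 0.0109
gripper_force: 25.0
t: 22.92
eef_pos: [0.4628, -0.1522, 0.1309]
ee_rot: [3.142, -0.001, -0.115]
force: [0.9, -0.2, -1.0]
width: 0.0108
gripper_force: 25.0
```

```bash
python3 -m handwheel '[[[0,0,0.01,0,0,0,255],[0,0,0.015,0,0,0,255],[0,0,0.015,0,0,0,255]]]'
```

```text
t: 23.3
eef_pos: [0.4634, -0.1522, 0.1299]
ee_rot: [-3.141, -0.002, -0.115]
force: [4.3, -0.5, 1.9]
width: 0.0103
gripper_force: 25.0
```

```bash
python3 -m handwheel '[[[0.01,0,0.003,0,0,0,255],[0.015,0,0.005,0,0,0,255],[0.015,0,0.005,0,0,0,255]]]' 
python3 -m handwheel '[[[0,0,0.0,0,0,0,255],[0,0,0,0,0,0,255],[0,0,0,0,0,0,255]]]' 5
python3 -m handwheel '[[[0,0,0,0,0,0,190],[0,0,0,0,0,0,150],[0,0,0,0,0,0,125],[0,0,0,0,0,0,125],[0,0,0,0,0,0,125]]]'
python3 -m handwheel '[[[0,0,-0.15,0,0,0,125],[0,0,-0.4,0,0,0,125],[0,0,-0.7,0,0,0,125],[0,0,-1,0,0,0,125],[0,0,-1,0,0,0,125]]]' 
python3 -c "
from h import *
go(.451,.091,.2,-.115)"
```

```text
t: 23.68
eef_pos: [0.464, -0.1523, 0.1296]
ee_rot: [3.141, -0.001, -0.114]
force: [1.5, 0.0, 8.2]
width: 0.0106
gripper_force: 25.0
t: 24.05
eef_pos: [0.4639, -0.1522, 0.1295]
ee_rot: [-3.142, -0.001, -0.115]
force: [0.6, 0.3, 6.7]
width: 0.0109
gripper_force: 5.0
t: 24.68
eef_pos: [0.4633, -0.1523, 0.1289]
ee_rot: [3.142, 0.0, -0.115]
force: [0.4, 0.4, 0.7]
width: 0.0438
gripper_force: 0.0
t: 25.3
eef_pos: [0.4648, -0.1524, 0.2118]
ee_rot: [-3.141, -0.005, -0.114]
force: [0.0, 0.8, -0.0]
width: 0.0447
gripper_force: 0.0
t 25.30 pos [ 0.4648 -0.1524  0.2118] rot [-3.141 -0.005 -0.114] F [ 0.   0.8 -0. ] w 0.0447 g 0.0 | units [-0.52  -3.002  0.146] [-0.001 -0.009  0.001]
```

```bash
python3 -m handwheel '[[[-0.05,-0.33,0,0,0,0,120],[-0.1,-0.66,0,0,0,0,120],[-0.17,-1,0,0,0,0,120]]]' 
python3 -m handwheel '[[[-0.05,-0.33,0,0,0,0,120],[-0.1,-0.66,0,0,0,0,120],[-0.17,-1,0,0,0,0,120]]]' 
python3 -m handwheel '[[[-0.05,-0.33,0,0,0,0,110],[-0.1,-0.66,0,0,0,0,110],[-0.17,-1,0.1,0,0,0,110],[-0.17,-1,0.2,0,0,0,110],[-0.17,-1,0.3,0,0,0,110]]]'
python3 - <<'E'
from h import *
import cv2
go(.451,.091,.115,-.115)
s=cams.grab_frame("scene");t=cams.grab_frame("top")
a=cv2.resize(s[150:400,210:410],(480,600));b=cv2.resize(t[220:340,270:390],(320,320))
b=cv2.copyMakeBorder(b,0,280,0,0,0)
cv2.imwrite("pics/a7.png",np.hstack([a,b]))
E
```

```text
t: 25.68
eef_pos: [0.4588, -0.0706, 0.2089]
ee_rot: [3.142, 0.0, -0.115]
force: [1.6, 0.9, 0.0]
width: 0.0468
gripper_force: 0.0
t: 26.05
eef_pos: [0.4544, 0.0106, 0.2089]
ee_rot: [3.142, 0.0, -0.115]
force: [0.8, 0.6, -0.4]
width: 0.0466
gripper_force: 0.0
t: 26.68
eef_pos: [0.4501, 0.0906, 0.1845]
ee_rot: [3.141, 0.0, -0.114]
force: [-0.0, -0.2, -0.2]
width: 0.0497
gripper_force: 0.0
t 26.68 pos [0.4501 0.0906 0.1845] rot [ 3.141  0.    -0.114] F [-0.  -0.2 -0.2] w 0.0497 g 0.0 | units [ 0.01  -0.006  0.868] [0.001 0.001 0.001]
```

View pics/a7.png

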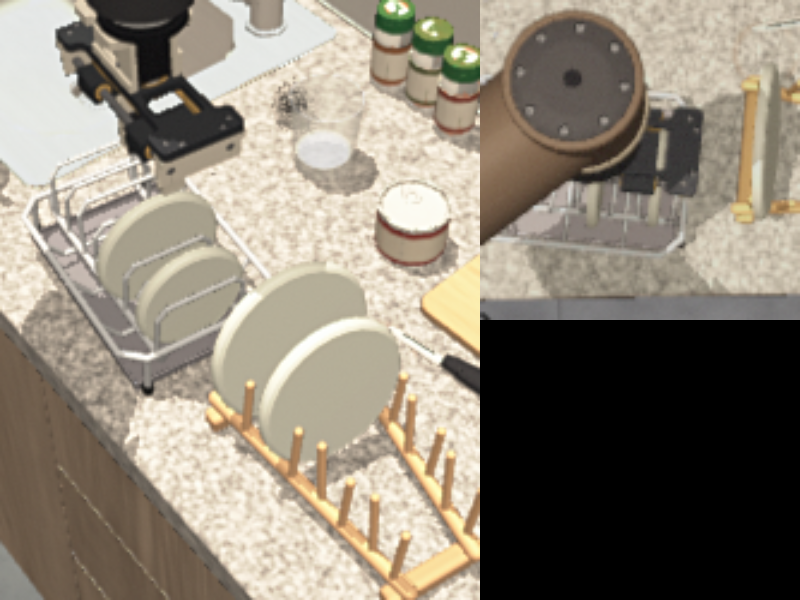

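Both plates are in the rack's two widest slots, and the gripper is over the third plate.

```bash
python3 -m handwheel '[[[0.01,0,0.22,0,0,0,110],[0.01,0,0.44,0,0,0,110],[0.01,0,0.66,0,0,0,110],[0.01,0,0.87,0,0,0,110],[0.01,0,0.87,0,0,0,110]]]' 
python3 -m handwheel '[[[0,0,0,0,0,0,190],[0,0,0,0,0,0,205],[0,0,0,0,0,0,220],[0,0,0,0,0,0,240],[0,0,0,0,0,0,255]]]' 20
python3 -m handwheel '[[[0,0,0,0,0,0,255],[0,0,0,0,0,0,255],[0,0,0,0,0,0,255]]]' 25
python3 -m handwheel '[[[0,0,-0.12,0,0,0,255],[0,0,-0.3,0,0,0,255],[0,0,-0.55,0,0,0,255],[0,0,-0.8,0,0,0,255],[0,0,-1,0,0,0,255]]]'
python3 -m handwheel '[[[0,0,-0.3,0,0,0,255],[0,0,-0.6,0,0,0,255],[0,0,-0.85,0,0,0,255],[0,0,-1,0,0,0,255]]]'
python3 -m handwheel '[[[0,0,-0.2,0,0,0,255],[0,0,-0.4,0,0,0,255],[0,0,-0.45,0,0,0,255],[0,0,-0.45,0,0,0,255]]]'
python3 -c "
from h import *
go(.4544,-.2138,.315,-.115)"
```

```text
t: 27.4
eef_pos: [0.4506, 0.0897, 0.1146]
ee_rot: [3.14, 0.002, -0.116]
force: [0.5, -0.2, 0.2]
width: 0.0499
gripper_force: 0.0
t: 28.02
eef_pos: [0.4512, 0.0907, 0.1155]
ee_rot: [3.141, -0.0, -0.115]
force: [0.7, -0.7, 2.3]
width: 0.0107
gripper_force: 20.0
t: 28.4
eef_pos: [0.4513, 0.0907, 0.1155]
ee_rot: [3.141, -0.0, -0.115]
force: [-0.1, -0.5, 3.5]
width: 0.011
gripper_force: 25.0
t: 29.02
eef_pos: [0.4513, 0.0909, 0.1971]
ee_rot: [-3.141, -0.001, -0.115]
force: [-0.3, 0.5, -2.1]
width: 0.0109
gripper_force: 25.0
t: 29.52
eef_pos: [0.4513, 0.0909, 0.2771]
ee_rot: [-3.14, -0.001, -0.115]
force: [-1.1, 0.4, -2.0]
width: 0.0105
gripper_force: 25.0
t: 30.02
eef_pos: [0.4511, 0.0908, 0.3113]
ee_rot: [-3.141, 0.0, -0.115]
force: [0.4, -0.1, -2.9]
width: 0.0108
gripper_force: 25.0
t 30.02 pos [0.4511 0.0908 0.3113] rot [-3.141  0.    -0.115] F [ 0.4 -0.1 -2.9] w 0.0108 g 25.0 | units [ 0.477  3.778 -0.047] [-0.  0.  0.]
```

```bash
python3 -m handwheel '[[[0.03,0.23,0,0,0,0,255],[0.06,0.46,0,0,0,0,255],[0.09,0.7,0,0,0,0,255],[0.122,0.945,0,0,0,0,255]]]'
python3 -m handwheel '[[[0.03,0.23,0,0,0,0,255],[0.06,0.46,0,0,0,0,255],[0.09,0.7,0,0,0,0,255],[0.122,0.945,0,0,0,0,255]]]'
python3 -m handwheel '[[[0.03,0.23,0,0,0,0,255],[0.06,0.46,0,0,0,0,255],[0.09,0.7,0,0,0,0,255],[0.122,0.945,0,0,0,0,255]]]'
python3 -m handwheel '[[[0.03,0.23,0,0,0,0,255],[0.06,0.46,0,0,0,0,255],[0.09,0.7,0,0,0,0,255],[0.122,0.945,0,0,0,0,255],[0.122,0.945,0,0,0,0,255]]]'
python3 -m handwheel '[[[0,0,0.25,0,0,0,255],[0,0,0.5,0,0,0,255],[0,0,0.75,0,0,0,255],[0,0,1,0,0,0,255],[0,0,1,0,0,0,255]]]'
python3 - <<'E'
from h import *
import cv2
go(.4554,-.2138,.1175,-.115)
s=cams.grab_frame("scene"); c=cams.camera_info("scene")
p=arm.get_state()["eef_pos"]; ps=-.115
ex=np.array([np.cos(ps),np.sin(ps),0]);n=np.array([np.sin(ps),-np.cos(ps),0]);a=np.linspace(0,2*np.pi,25)
X=p-[0,0,.0385]+n*.0055+.065*(np.cos(a)[:,None]*ex+np.sin(a)[:,None]*[0,0,1])
q=(X@c["R"].T+c["t"])@c["camera_matrix"].T;q=q[:,:2]/q[:,2:]
for u in q: cv2.circle(s,tuple(int(v) for v in u.round()),0,(0,0,255),-1)
cv2.imwrite("pics/a8.png",cv2.resize(s[190:390,270:430],(480,600)))
E
```

```text
t: 30.52
eef_pos: [0.4517, 0.0131, 0.3108]
ee_rot: [3.141, 0.001, -0.115]
force: [0.3, 1.6, -2.3]
width: 0.0106
gripper_force: 25.0
t: 31.02
eef_pos: [0.4526, -0.0631, 0.3108]
ee_rot: [3.141, 0.001, -0.115]
force: [-0.5, 0.2, -2.4]
width: 0.0113
gripper_force: 25.0
t: 31.52
eef_pos: [0.4536, -0.1393, 0.3107]
ee_rot: [3.141, 0.001, -0.115]
force: [-0.0, 0.9, -0.9]
width: 0.0105
gripper_force: 25.0
t: 32.15
eef_pos: [0.4545, -0.2155, 0.3105]
ee_rot: [3.141, 0.002, -0.117]
force: [0.1, 0.2, -2.0]
width: 0.0109
gripper_force: 25.0
t: 32.78
eef_pos: [0.4539, -0.2138, 0.2298]
ee_rot: [-3.141, 0.004, -0.115]
force: [-0.2, 0.3, -1.3]
width: 0.0109
gripper_force: 25.0
t 32.77 pos [ 0.4539 -0.2138  0.2298] rot [-3.141  0.004 -0.115] F [-0.2  0.3 -1.3] w 0.0109 g 25.0 | units [ 0.023 -0.002  1.404] [-0.     0.007  0.   ]
```

View pics/a8.png

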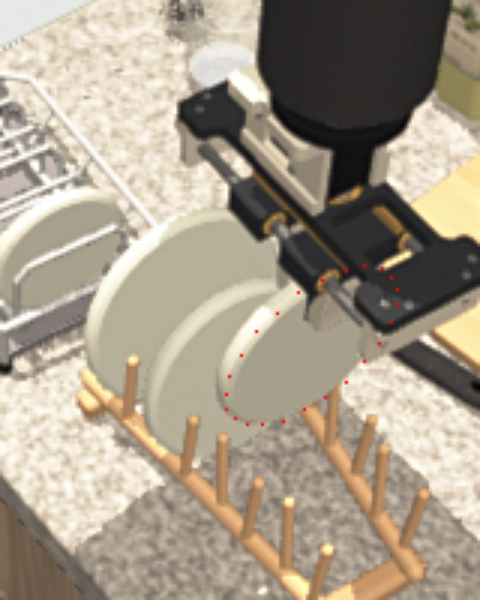

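The held plate matches the dots and is poised over the third slot, between the second dowel pairs (crop (222,440)–(258,485)). Lower it.

```bash
python3 -m handwheel '[[[0.01,0,0.2,0,0,0,255],[0.01,0,0.4,0,0,0,255],[0.01,0,0.6,0,0,0,255],[0.01,0,0.8,0,0,0,255],[0.01,0,1,0,0,0,255]]]'
python3 -m handwheel '[[[0,0,0.06,0,0,0,255],[0,0,0.12,0,0,0,255],[0,0,0.18,0,0,0,255],[0,0,0.24,0,0,0,255],[0,0,0.3,0,0,0,255]]]'
python3 -m handwheel '[[[0,0,0.02,0,0,0,255],[0,0,0.03,0,0,0,255],[0,0,0.03,0,0,0,255]]]'
python3 -m handwheel '[[[0,0,0.015,0,0,0,255],[0,0,0.02,0,0,0,255],[0,0,0.02,0,0,0,255]]]'
```

```text
t: 33.45
eef_pos: [0.4559, -0.2142, 0.15]
ee_rot: [-3.142, 0.001, -0.115]
force: [0.7, 0.7, -1.4]
width: 0.0111
gripper_force: 25.0
t: 34.08
eef_pos: [0.4563, -0.2143, 0.1273]
ee_rot: [3.142, -0.0, -0.115]
force: [0.4, -0.2, -2.0]
width: 0.0108
gripper_force: 25.0
t: 34.45
eef_pos: [0.4562, -0.2143, 0.125]
ee_rot: [3.142, -0.0, -0.115]
force: [0.4, 0.5, -2.4]
width: 0.0106
gripper_force: 25.0
t: 34.83
eef_pos: [0.4561, -0.2142, 0.1234]
ee_rot: [-3.142, 0.0, -0.115]
force: [-0.6, 1.2, -2.0]
width: 0.0107
gripper_force: 25.0
```

```bash
python3 -m handwheel '[[[0,0,0.015,0,0,0,255],[0,0,0.03,0,0,0,255],[0,0,0.04,0,0,0,255],[0,0,0.04,0,0,0,255]]]'
python3 -m handwheel '[[[0,0,0.01,0,0,0,255],[0,0,0.015,0,0,0,255],[0,0,0.015,0,0,0,255]]]'
```

```text
t: 35.33
eef_pos: [0.4561, -0.2142, 0.1201]
ee_rot: [3.142, 0.0, -0.115]
force: [0.4, 0.3, -2.3]
width: 0.0113
gripper_force: 25.0
t: 35.7
eef_pos: [0.4561, -0.2142, 0.1189]
ee_rot: [3.142, 0.0, -0.115]
force: [0.6, 0.2, -2.7]
width: 0.0109
gripper_force: 25.0
```

```bash
python3 -m handwheel '[[[0,0,0.006,0,0,0,255],[0,0,0.012,0,0,0,255],[0,0,0.012,0,0,0,255]]]'
python3 -m handwheel '[[[0,0,0.006,0,0,0,255],[0,0,0.01,0,0,0,255],[0,0,0.01,0,0,0,255]]]'
```

```text
t: 36.08
eef_pos: [0.4564, -0.2143, 0.1182]
ee_rot: [3.142, -0.0, -0.115]
force: [-0.1, -0.1, -0.6]
width: 0.0109
gripper_force: 25.0
t: 36.45
eef_pos: [0.4565, -0.2144, 0.1179]
ee_rot: [3.141, -0.001, -0.115]
force: [-1.1, 1.0, 5.4]
width: 0.0109
gripper_force: 25.0
```

```bash
python3 -m handwheel '[[[0,0,0.0,0,0,0,255],[0,0,0,0,0,0,255],[0,0,0,0,0,0,255]]]' 5
python3 -m handwheel '[[[0,0,0,0,0,0,190],[0,0,0,0,0,0,150],[0,0,0,0,0,0,125],[0,0,0,0,0,0,125],[0,0,0,0,0,0,125]]]'
python3 -m handwheel '[[[0,0,-0.15,0,0,0,125],[0,0,-0.4,0,0,0,125],[0,0,-0.7,0,0,0,125],[0,0,-1,0,0,0,125]]]' 
python3 -m handwheel '[[[-0.05,-0.33,-0.15,0,0,0,125],[-0.1,-0.66,-0.15,0,0,0,125],[-0.17,-1,-0.15,0,0,0,125]]]' 
python3 -m handwheel '[[[-0.05,-0.33,0,0,0,0,120],[-0.1,-0.66,0,0,0,0,120],[-0.17,-1,0,0,0,0,120]]]' 
python3 -m handwheel '[[[-0.05,-0.33,0,0,0,0,110],[-0.1,-0.66,0,0,0,0,110],[-0.17,-1,0,0,0,0,110],[-0.17,-1,0,0,0,0,110]]]' 
python3 -c "
from h import *
go(.4445,.031,.099,-.115)"
```

```text
t: 36.83
eef_pos: [0.4566, -0.2143, 0.1179]
ee_rot: [3.141, -0.001, -0.115]
force: [-1.9, 0.4, 5.7]
width: 0.0109
gripper_force: 5.0
t: 37.45
eef_pos: [0.4561, -0.2143, 0.1171]
ee_rot: [3.142, 0.0, -0.115]
force: [-0.2, 0.1, -0.1]
width: 0.0444
gripper_force: 0.0
t: 37.95
eef_pos: [0.4562, -0.2143, 0.1989]
ee_rot: [3.141, -0.001, -0.115]
force: [-0.4, -0.6, -0.5]
width: 0.0449
gripper_force: 0.0
t: 38.33
eef_pos: [0.4519, -0.1325, 0.2103]
ee_rot: [-3.141, -0.001, -0.115]
force: [0.8, 0.4, -0.2]
width: 0.0448
gripper_force: 0.0
t: 38.7
eef_pos: [0.4475, -0.0514, 0.2102]
ee_rot: [-3.141, -0.001, -0.115]
force: [0.5, -0.1, 0.1]
width: 0.0465
gripper_force: 0.0
t: 39.2
eef_pos: [0.4433, 0.0302, 0.2102]
ee_rot: [-3.141, -0.001, -0.112]
force: [0.6, -0.3, 0.9]
width: 0.0495
gripper_force: 0.0
t 39.20 pos [0.4433 0.0302 0.2102] rot [-3.141e+00 -1.000e-03 -1.120e-01] F [ 0.6 -0.3  0.9] w 0.0495 g 0.0 | units [ 0.013 -0.011  1.39 ] [-0.001 -0.002  0.005]
```

```bash
python3 -m handwheel '[[[0.01,0,0.25,0,0,0,110],[0.01,0,0.5,0,0,0,110],[0.01,0,0.7,0,0,0,110],[0.01,0,0.9,0,0,0,110],[0.01,0,0.9,0,0,0,110]]]' 
python3 -m handwheel '[[[0,0,0.12,0,0,0,110],[0,0,0.24,0,0,0,110],[0,0,0.36,0,0,0,110],[0,0,0.48,0,0,0,110],[0,0,0.48,0,0,0,110]]]'
python3 -m handwheel '[[[0,0,0,0,0,0,190],[0,0,0,0,0,0,205],[0,0,0,0,0,0,220],[0,0,0,0,0,0,240],[0,0,0,0,0,0,255]]]' 20
python3 -m handwheel '[[[0,0,0,0,0,0,255],[0,0,0,0,0,0,255],[0,0,0,0,0,0,255]]]' 25
```

```text
t: 39.83
eef_pos: [0.4433, 0.028, 0.1368]
ee_rot: [3.141, 0.002, -0.115]
force: [0.3, -0.3, 0.4]
width: 0.0503
gripper_force: 0.0
t: 40.45
eef_pos: [0.4433, 0.0285, 0.0979]
ee_rot: [3.141, 0.002, -0.115]
force: [1.3, -0.2, 1.3]
width: 0.0496
gripper_force: 0.0
t: 41.08
eef_pos: [0.444, 0.0288, 0.0989]
ee_rot: [-3.141, -0.0, -0.115]
force: [-0.3, 1.0, 0.7]
width: 0.0103
gripper_force: 20.0
t: 41.45
eef_pos: [0.444, 0.0288, 0.0989]
ee_rot: [-3.141, -0.0, -0.115]
force: [-0.3, 1.2, 1.4]
width: 0.0104
gripper_force: 25.0
```

```bash
python3 -m handwheel '[[[0,0,-0.12,0,0,0,255],[0,0,-0.3,0,0,0,255],[0,0,-0.55,0,0,0,255],[0,0,-0.8,0,0,0,255],[0,0,-1,0,0,0,255]]]'
python3 -m handwheel '[[[0,0,-0.3,0,0,0,255],[0,0,-0.6,0,0,0,255],[0,0,-0.85,0,0,0,255],[0,0,-1,0,0,0,255]]]'
python3 -m handwheel '[[[0,0,-0.2,0,0,0,255],[0,0,-0.4,0,0,0,255],[0,0,-0.55,0,0,0,255],[0,0,-0.55,0,0,0,255]]]'
python3 -m handwheel '[[[0.03,0.23,0,0,0,0,255],[0.06,0.46,0,0,0,0,255],[0.09,0.7,0,0,0,0,255],[0.122,0.943,0,0,0,0,255]]]'
python3 -m handwheel '[[[0.03,0.23,0,0,0,0,255],[0.06,0.46,0,0,0,0,255],[0.09,0.7,0,0,0,0,255],[0.122,0.943,0,0,0,0,255]]]'
python3 -m handwheel '[[[0.03,0.23,0,0,0,0,255],[0.06,0.46,0,0,0,0,255],[0.09,0.7,0,0,0,0,255],[0.122,0.943,0,0,0,0,255]]]'
python3 -m handwheel '[[[0.03,0.23,0,0,0,0,255],[0.06,0.46,0,0,0,0,255],[0.09,0.7,0,0,0,0,255],[0.122,0.943,0,0,0,0,255],[0.122,0.943,0,0,0,0,255]]]'
python3 -m handwheel '[[[0,0,0.25,0,0,0,255],[0,0,0.5,0,0,0,255],[0,0,0.75,0,0,0,255],[0,0,1,0,0,0,255],[0,0,1,0,0,0,255]]]'
python3 - <<'E'
from h import *
import cv2
go(.448,-.2754,.108,-.115)
s=cams.grab_frame("scene"); c=cams.camera_info("scene")
p=arm.get_state()["eef_pos"]; ps=-.115
ex=np.array([np.cos(ps),np.sin(ps),0]);n=np.array([np.sin(ps),-np.cos(ps),0]);a=np.linspace(0,2*np.pi,25)
X=p-[0,0,.033]+n*.0055+.057*(np.cos(a)[:,None]*ex+np.sin(a)[:,None]*[0,0,1])
q=(X@c["R"].T+c["t"])@c["camera_matrix"].T;q=q[:,:2]/q[:,2:]
for u in q: cv2.circle(s,tuple(int(v) for v in u.round()),0,(0,0,255),-1)
cv2.imwrite("pics/a9.png",cv2.resize(s[210:410,290:450],(480,600)))
E
```

```text
t: 42.08
eef_pos: [0.4438, 0.0287, 0.1799]
ee_rot: [-3.141, -0.0, -0.115]
force: [0.0, -0.0, -1.0]
width: 0.0108
gripper_force: 25.0
t: 42.58
eef_pos: [0.4439, 0.0288, 0.26]
ee_rot: [-3.141, -0.001, -0.115]
force: [-1.3, -0.1, -2.1]
width: 0.0108
gripper_force: 25.0
t: 43.08
eef_pos: [0.4443, 0.029, 0.3036]
ee_rot: [-3.141, -0.001, -0.115]
force: [-0.1, 0.7, -1.7]
width: 0.0109
gripper_force: 25.0
t: 43.58
eef_pos: [0.4446, -0.0478, 0.3021]
ee_rot: [3.141, 0.001, -0.115]
force: [0.0, 0.1, -2.5]
width: 0.0109
gripper_force: 25.0
t: 44.08
eef_pos: [0.4456, -0.1239, 0.302]
ee_rot: [3.142, 0.001, -0.115]
force: [0.1, 0.8, -2.3]
width: 0.0107
gripper_force: 25.0
t: 44.58
eef_pos: [0.4467, -0.1999, 0.302]
ee_rot: [-3.141, 0.001, -0.115]
force: [-0.2, -0.3, -1.3]
width: 0.0107
gripper_force: 25.0
t: 45.2
eef_pos: [0.4477, -0.2762, 0.3016]
ee_rot: [-3.141, 0.002, -0.117]
force: [-0.2, 0.6, -1.6]
width: 0.0111
gripper_force: 25.0
t: 45.82
eef_pos: [0.447, -0.2746, 0.2212]
ee_rot: [-3.141, 0.004, -0.115]
force: [0.3, 0.2, -1.9]
width: 0.0109
gripper_force: 25.0
t 45.83 pos [ 0.447  -0.2746  0.2212] rot [-3.141  0.004 -0.115] F [ 0.3  0.2 -1.9] w 0.0109 g 25.0 | units [0.019 0.01  1.414] [-0.002  0.007  0.001]
```

View pics/a9.png

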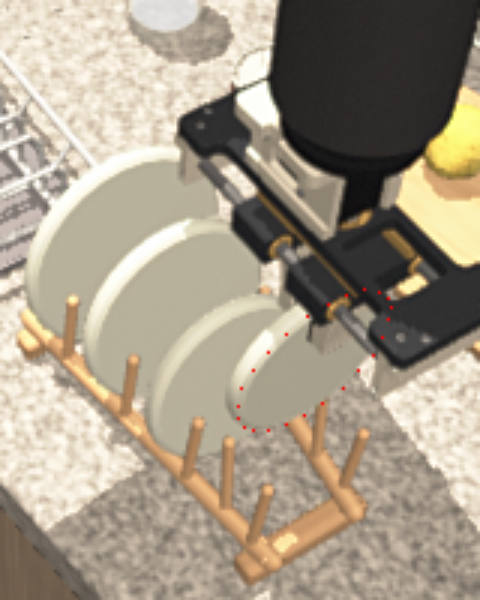

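Three plates seated, with dowels 7 and 8 of the last slot at crop (228,440) and (265,490). The smallest hangs over that slot; lower it.

```bash
python3 -m handwheel '[[[0.01,0.01,0.2,0,0,0,255],[0.01,0.01,0.4,0,0,0,255],[0.01,0.01,0.6,0,0,0,255],[0.01,0.01,0.8,0,0,0,255],[0.01,0.01,1,0,0,0,255]]]'
python3 -m handwheel '[[[0,0,0.06,0,0,0,255],[0,0,0.12,0,0,0,255],[0,0,0.18,0,0,0,255],[0,0,0.24,0,0,0,255],[0,0,0.3,0,0,0,255]]]'
python3 -m handwheel '[[[0,0,0.02,0,0,0,255],[0,0,0.04,0,0,0,255],[0,0,0.04,0,0,0,255]]]'
python3 -m handwheel '[[[0,0,0.01,0,0,0,255],[0,0,0.02,0,0,0,255],[0,0,0.03,0,0,0,255],[0,0,0.03,0,0,0,255]]]'
```

```text
t: 46.5
eef_pos: [0.4487, -0.2764, 0.1416]
ee_rot: [-3.142, 0.0, -0.115]
force: [0.1, 0.2, -2.4]
width: 0.0112
gripper_force: 25.0
t: 47.12
eef_pos: [0.4489, -0.2764, 0.1187]
ee_rot: [3.142, -0.0, -0.115]
force: [1.1, -0.3, -1.6]
width: 0.0108
gripper_force: 25.0
t: 47.5
eef_pos: [0.4488, -0.2764, 0.1156]
ee_rot: [3.142, -0.0, -0.115]
force: [0.6, 0.8, -2.1]
width: 0.0111
gripper_force: 25.0
t: 48.0
eef_pos: [0.4487, -0.2763, 0.1131]
ee_rot: [-3.142, 0.0, -0.115]
force: [1.3, 0.1, -1.6]
width: 0.0108
gripper_force: 25.0
```

```bash
python3 -m handwheel '[[[0,0,0.01,0,0,0,255],[0,0,0.02,0,0,0,255],[0,0,0.03,0,0,0,255],[0,0,0.03,0,0,0,255]]]'
python3 -m handwheel '[[[0,0,0.01,0,0,0,255],[0,0,0.015,0,0,0,255],[0,0,0.015,0,0,0,255]]]'
python3 -m handwheel '[[[0,0,0.006,0,0,0,255],[0,0,0.012,0,0,0,255],[0,0,0.012,0,0,0,255]]]'
```

```text
t: 48.5
eef_pos: [0.4488, -0.2763, 0.1107]
ee_rot: [-3.142, 0.0, -0.115]
force: [-0.8, -0.6, -1.0]
width: 0.0108
gripper_force: 25.0
t: 48.88
eef_pos: [0.4489, -0.2764, 0.1097]
ee_rot: [3.142, -0.0, -0.115]
force: [-0.4, 0.3, -0.4]
width: 0.0108
gripper_force: 25.0
t: 49.25
eef_pos: [0.4493, -0.2765, 0.109]
ee_rot: [3.141, -0.001, -0.115]
force: [1.4, 0.1, 3.2]
width: 0.0108
gripper_force: 25.0
```

```bash
python3 -m handwheel '[[[0,0,0.005,0,0,0,255],[0,0,0.008,0,0,0,255],[0,0,0.008,0,0,0,255]]]' 5
python3 -m handwheel '[[[0,0,0,0,0,0,190],[0,0,0,0,0,0,150],[0,0,0,0,0,0,125],[0,0,0,0,0,0,125],[0,0,0,0,0,0,125]]]'
python3 -m handwheel '[[[0,0,-0.15,0,0,0,125],[0,0,-0.4,0,0,0,125],[0,0,-0.7,0,0,0,125],[0,0,-1,0,0,0,125]]]' 
python3 -m handwheel '[[[0,0,-0.3,0,0,0,125],[0,0,-0.6,0,0,0,125],[0,0,-0.9,0,0,0,125],[0,0,-0.9,0,0,0,125]]]' 
python3 -m handwheel '[[[0,-0.33,0,0,0,0,125],[0,-0.66,0,0,0,0,125],[0,-1,0,0,0,0,125]]]' 
python3 -m handwheel '[[[0,-0.33,0,0,0,0,120],[0,-0.66,0,0,0,0,120],[0,-1,0,0,0,0,120]]]' 
python3 -m handwheel '[[[0,-0.33,0,0,0,0,110],[0,-0.66,0,0,0,0,110],[0,-1,0,0,0,0,110]]]' 
python3 -m handwheel '[[[0,-0.33,0,0,0,0,110],[0,-0.66,0,0,0,0,110],[0,-1,0,0,0,0,110],[0,-1,0,0,0,0,110],[0,-1,0,0,0,0,110]]]'
python3 - <<'E'
from h import *
import cv2
s=cams.grab_frame("scene");t=cams.grab_frame("top");c=cams.camera_info("scene")
ps=-.115;ex=np.array([np.cos(ps),np.sin(ps),0]);n=np.array([np.sin(ps),-np.cos(ps),0]);a=np.linspace(0,2*np.pi,25)
for y,z,r in((.093,.086,.081),(.031,.083,.073),(-.031,.079,.065),(-.093,.075,.057)):
    X=np.array([.459,-.183,z])-n*y+n*.0055+r*(np.cos(a)[:,None]*ex+np.sin(a)[:,None]*[0,0,1])
    q=(X@c["R"].T+c["t"])@c["camera_matrix"].T;q=q[:,:2]/q[:,2:]
    for u in q: cv2.circle(s,tuple(int(v) for v in u.round()),0,(0,0,255),-1)
a=cv2.resize(s[210:410,270:430],(480,600));b=cv2.resize(t[220:340,350:470],(320,320))
b=cv2.copyMakeBorder(b,0,280,0,0,0)
cv2.imwrite("pics/a10.png",np.hstack([a,b]))
E
```

```text
t: 49.62
eef_pos: [0.4497, -0.2766, 0.1088]
ee_rot: [3.141, -0.002, -0.114]
force: [1.6, 0.7, 6.7]
width: 0.0109
gripper_force: 5.0
t: 50.25
eef_pos: [0.4487, -0.2764, 0.1079]
ee_rot: [-3.142, 0.0, -0.115]
force: [-0.8, 0.1, 0.8]
width: 0.0444
gripper_force: 0.0
t: 50.75
eef_pos: [0.4489, -0.2764, 0.1897]
ee_rot: [3.141, -0.001, -0.115]
force: [-0.0, -0.3, 0.4]
width: 0.0447
gripper_force: 0.0
t: 51.25
eef_pos: [0.4498, -0.2768, 0.263]
ee_rot: [3.141, -0.005, -0.115]
force: [0.1, 0.2, 0.1]
width: 0.0447
gripper_force: 0.0
t: 51.62
eef_pos: [0.4576, -0.1962, 0.2599]
ee_rot: [-3.142, 0.0, -0.115]
force: [0.3, 0.5, -0.0]
width: 0.0449
gripper_force: 0.0
t: 52.0
eef_pos: [0.4668, -0.1166, 0.26]
ee_rot: [-3.142, 0.0, -0.115]
force: [-0.1, 0.2, 0.7]
width: 0.0462
gripper_force: 0.0
t: 52.38
eef_pos: [0.476, -0.0371, 0.26]
ee_rot: [-3.142, 0.0, -0.115]
force: [0.4, -0.0, -0.5]
width: 0.0497
gripper_force: 0.0
t: 53.0
eef_pos: [0.4852, 0.0413, 0.2599]
ee_rot: [3.141, 0.0, -0.114]
force: [-0.2, 0.7, 0.2]
width: 0.0499
gripper_force: 0.0
```

View pics/a10.png

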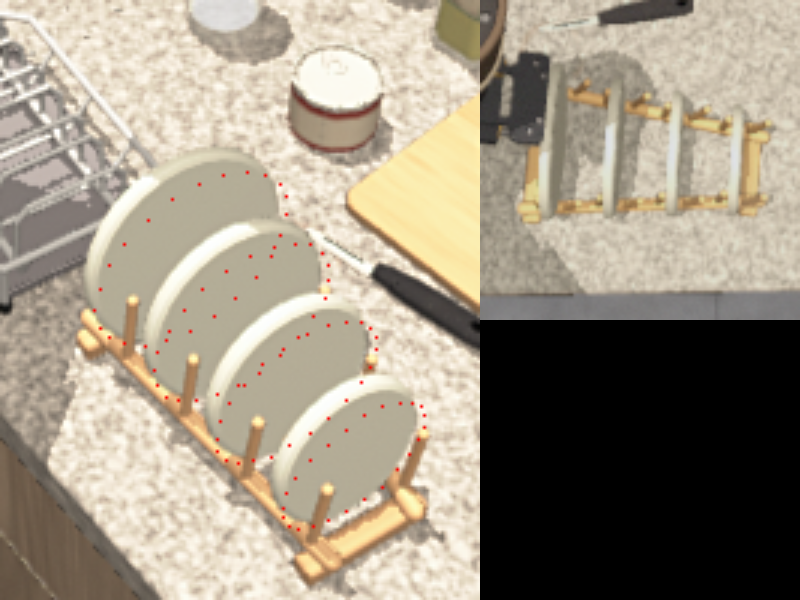

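All four plates stand in order, one per slot. Their outlines lie within a few mm of the expected seats (red dots), and the tops lean back slightly against the dowels. The gripper is clear.

```bash
python3 -c "
from station import arm
print(arm.job_done())"
```

```text
the job is handed in; nothing more can be done
None
```

I moved all four plates into the bamboo rack, one to a slot from largest at the wide end to smallest at the narrow end, and handed the job in at about 53 s of the 109 s allowed; the final picture shows them standing in place, but the hand-in call returned no verdict.

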